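# Light up, clear and dim the quilting table

## Robot

A 6-joint arm with a two-finger parallel gripper is mounted at the origin on the work surface. World frame = base frame: x ahead of the robot, y to its left, z up, the work surface at z = 0. Lengths are in mm, angles in rad, forces in N, time in s.
With the tool pointing down it reaches from about 400 to 925 mm from the base axis. Payload 12.5 kg.
Tool frame: the origin (TCP) lies between the finger pads; the fingertips stand env.tip_extent ahead of it and the grasp point (between the pads) lies 11 mm behind it (env.tip_extent is the distance from the TCP to the fingertips, in mm); z points along the fingers, y is the line along which they close (so a half turn about z gives the same grasp; the last joint's range is limited). The gripper opens to 95 mm and grips with 3 to 60 N. Pads are 20 mm wide; open, the fingers measure 119 mm over their backs; the gripper's body (75 mm by 180 mm) begins 59 mm behind the grasp point.
Start: joints at [1.024, 0.491, 1.559, -0, 1.092, -0.106], TCP at [266.651, 565.282, 222.661] pointing down, gripper open.
Joint ranges: [-3.1, 3.1], [-0.84, 2.19], [0.05, 2.79], [-1.13, 4.28], [0.06, 2.93], [-2.69, 2.69]. Speed limits (rad/s): [2.22, 2.22, 2.79, 3.14, 3.14, 3.14].

## Interface

Orientations are given as [roll, pitch, yaw] about the fixed x, y, z axes, in that order (R = Rz(yaw) Ry(pitch) Rx(roll)).
In Python, from cell import env gives the robot as it stands.
- The arm moves only by the tool carry_out, never from a script. Its argument "motion" is a list of rows, each a list of 5 numbers: the shift along the tool's x, y, z in mm, then the turn about the tool's z in degrees, then the closure, from 0 (fully open) to 1 (shut). A call has 1 to 12 rows; each row shifts and turns the commanded pose from where the row before left it, along the tool's axes as they then stand; what a row does not reach is not made up. A row lasts 1/10 s, in which the tool goes at most 50 mm and 8.59 degrees, less where a joint would pass 70% of its speed; a pose out of reach is approached as far as the arm can. A call with a gripper value outside its range is refused whole. The fingers move at their own pace and stop on an object; the grip force is fixed at half the most. Time passes only in rows, so rows that do not move let the fingers close. It gives the time, the measured TCP pose, the force, the opening and the grip force at its end, in the units of the state.
- env.state(): the state, without advancing time (a new reading comes with each control period).
- env.read_camera(name): name is "scene" or "top" or "wrist"; returns a dict with "color" (420x560x3 uint8, red, green, blue), "K" (3x3 intrinsics, pixels), "R" (3x3) and "t" (3): a world point X has camera coordinates R X + t; the wrist camera has in their place "hand_eye" (4x4, takes a point from camera to tool coordinates, whose origin is the TCP and whose axes are the flange's). Camera axes: x right, y down, z forward; pixel columns grow to the right and rows downward; lengths in mm; the calibration is good to about 2 mm. The wrist camera is an equidistant fisheye: a pixel r from the principal point sees the ray r / f radians off the axis. A picture is of the moment at which its call begins: read the wrist's pose just before it. There is no depth.
- env.job_done(): hands the job in; it is judged then, once.
The state is a dict: "t": time; "joints": joint angles; "qvel": joint speeds; "tau": joint torques, N m; "eef_pos": TCP position; "tcp_rot": TCP orientation; "ft_force": force on the tool from outside, world axes, zero at the start; "moment": the same for the moment, N m; "opening": opening from 0.0 (shut) to 1.0 (fully open); "grip_force": force on a finger pad.
Only numpy, scipy, OpenCV 4.12 (cv2) and the standard library are available. Lean on these libraries where they do the work, as an engineer would, in place of code of your own. Each camera call takes 0.05 s, during which the arm holds its last target. There are 200 camera calls.

## Task

Turn the sewing lamp up to full by swinging its red-knobbed dimmer lever all the way to the yellow mark, and with the lamp at full pick both crumpled paper balls off the green cutting mat and put them in the blue waste bin. Then dim the lamp: bring the lever back until it lines up with the blue set tab and let go. Do not shift the tab, bump the lamp head, or disturb the spool, the pin dish or the jar.

Things in the scene. Friction and masses are not known exactly. Their poses are not given: they have to be found in the camera images.
- dimmer (a joint): Angle (rad) of the dimmer lever of the lamp: 0 upright, range -0.75 to 0.75. It turns about the x axis of dimmer_hinge: positive leans it towards the hinge frame's -y (the robot's right), where the yellow FULL mark and end stop stand (0.75); the black OFF mark is at -0.75. Friction holds it where it is left; about 1.5 N at the knob moves it.
- dimmer_knob (a point): Centre of the red ball knob, 22 mm across, on the 8 mm steel lever, 100 mm from the hinge. Its z axis points along the lever, away from the hinge. The robot may pinch the ball from both sides along y or push it.
- dimmer_hinge (a point): Pivot of the lever, 50 mm above the table, on the lamp. x axis = hinge axis, pointing away from the robot (lamp yaw up to 0.2 rad either way), z up. The lever swings in this frame's y-z plane, on the robot's side of a white quadrant disc (radius 55 mm about the hinge, x +8 to +18 mm).
- tab (a joint): Angle (rad) of the blue set tab, same axis, zero and sense as dimmer; it lies between -0.35 and 0.3 and differs each time. It is the commanded lever angle. Stiff; not to be moved.
- tab_tip (a point): Outer end of the blue set tab (7 mm wide, 16 mm thick) on the rim of the quadrant disc, 67 mm from the hinge axis and 24 mm beyond the lever's plane. Its z axis points along the tab, away from the hinge.
- lamp: Sewing lamp, grey base and white quadrant, fixed to the table left of the mat as the robot sees it. Origin on the table below the quadrant (12 mm beyond the hinge point in x). Base 200 mm (x, from -70 to +130) by 170 mm (y), 22 mm high; housing 50 x 90 mm, 52 mm high; stem of 14 mm at x +110, y +70 mm up to 295 mm.
- lamp_head: The lamp's light bar, 55 mm (x) by 180 mm (y) by 24 mm, origin at its middle, level with underside about 270 mm above the table. It hangs right over the lever, from 2 mm on the robot's side of the lever plane to 57 mm beyond it, so that an upright gripper cannot reach the knob: lean the tool 30 to 45 degrees so that it comes in from the robot's side, below the bar.
- bin_in (a point): Centre of the inner floor (4 mm above the table) of the blue open waste bin: fixed, 170 x 170 mm outside, 110 mm high, wall 4 mm, right of the mat as the robot sees it. Axes along the bin's sides, z up.
- wad_cream: Loose crumpled cream paper ball, about 42 mm across and 37 mm high, about 15 g, standing on the green cutting mat (fixed, 3 mm thick, 360 x 340 mm, lying in front of the robot). Origin at the centre of its underside, 18 mm below the ball's middle.
- wad_brown: Loose crumpled brown paper ball, same size as the cream one. Origin at the centre of its underside.
- spool: Bystander: upright purple thread spool, 34 mm across, 45 mm high, loose on the mat. Origin at the centre of its underside.
- dish: Bystander: round steel pin dish, 68 mm across, 22 mm high, loose on the mat. Origin at the centre of its underside.
- jar: Bystander: glass button jar with red cap, 60 mm across, 85 mm high, loose on the table beyond the mat. Origin at the centre of its underside.

How it is judged:
By the outcome, as a careful person would: the job done as asked, in the order asked, and still so for the second after the job is handed in, with the robot touching nothing.
It also fails if it takes over 72 s, if anything falls off the work surface, if the arm or the gripper's body presses on something with over 40 N, if the wrist force passes 120 N, or if a joint passes its speed limit or range.

## Working session

There is one attempt and no reset: what is moved stays moved. The work goes in short steps, Python scripts to look and compute and a tool call to move; the robot and the scene stay as the last step left them, time stands still between calls to the robot, and variables do not carry over. Pictures are saved under pics/ and viewed, at most 10 in all, crops included, and the job is handed in when it is done.

Besides the shell and the picture viewer there is one more tool, called after "Call:" as a command line: name --pt "numbers of a row" for each row, then --argument value for the rest. carry_out: Moves the arm, as the interface text tells. Its arguments: {"type":"object","properties":{"motion":{"type":"array"}},"required":["motion"]}

```bash
ls; mkdir -p pics
python3 - <<'E'
from cell import env
import cv2,pickle
print(env.state(), env.tip_extent)
d={}
for n in("scene","top"):
    c=env.read_camera(n); d[n]=c
    cv2.imwrite(f"pics/{n}0.png",c["color"][:,:,::-1])
    print(n,c["K"],c["R"],c["t"])
pickle.dump(d,open("c0.pkl","wb"))
E
```

```text
pics
{'t': 0.0, 'joints': array([ 1.02439029e+00,  4.91553746e-01,  1.55945448e+00,  6.39942665e-06,
        1.09168723e+00, -1.05582641e-01]), 'qvel': array([ 5.38377122e-05,  3.41218784e-04,  7.84201904e-04, -4.00093097e-04,
       -8.01677939e-04, -4.47020231e-04]), 'tau': array([ 5.69244839e-04, -6.12635565e+01, -2.58194089e+01,  6.92756195e-02,
        4.81048494e-02, -7.45157809e-05]), 'eef_pos': array([266.52354449, 565.06409317, 222.06362167]), 'tcp_rot': array([-3.14049659e+00, -1.21864447e-04,  2.70076624e+00]), 'ft_force': array([ 0.25786157, -0.06484083,  0.16437718]), 'moment': array([0.01303874, 0.04965744, 0.01325756]), 'grip_force': 0.0, 'opening': 0.9987386051555492} 8.0
scene [[430.5563332    0.         284.71061737]
 [  0.         430.5563332  222.63858765]
 [  0.           0.           1.        ]] [[-0.29091653  0.95673183 -0.00563694]
 [ 0.62005402  0.1840483  -0.76266588]
 [-0.72862925 -0.22536732 -0.64676811]] [ 187.48500914 -230.79430212 1527.46429168]
top [[434.41721121   0.         276.59366863]
 [  0.         434.41721121 205.37345687]
 [  0.           0.           1.        ]] [[-0.02397738 -0.99934496  0.02710595]
 [-0.99696671  0.02189456 -0.07468606]
 [ 0.07404367 -0.0288145  -0.99683863]] [  -8.71134309  644.27589106 1281.63112286]
```

Run:
```python
import cv2
for n in("scene","top"):
    a=cv2.imread(f"pics/{n}0.png"); cv2.imwrite(f"pics/{n}0b.png",cv2.resize(a,(784,588),interpolation=cv2.INTER_CUBIC))
```

```text
(no output)
```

View pics/scene0b.png

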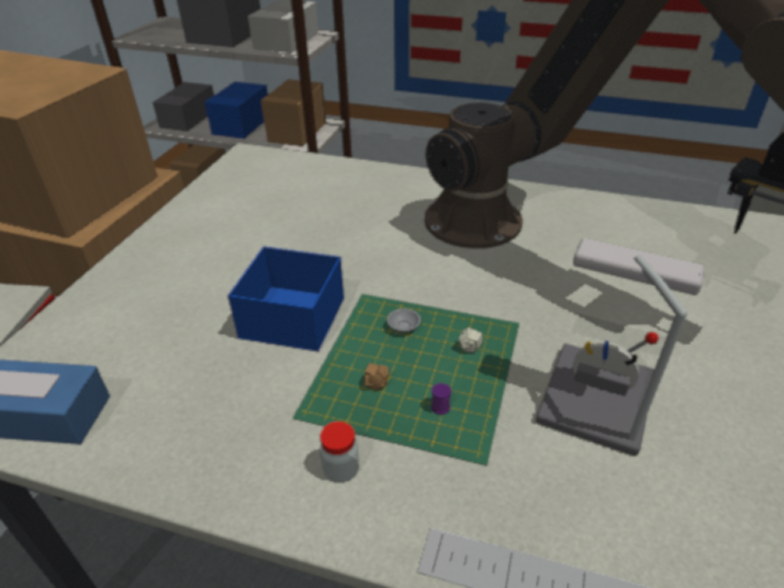

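View pics/top0b.png

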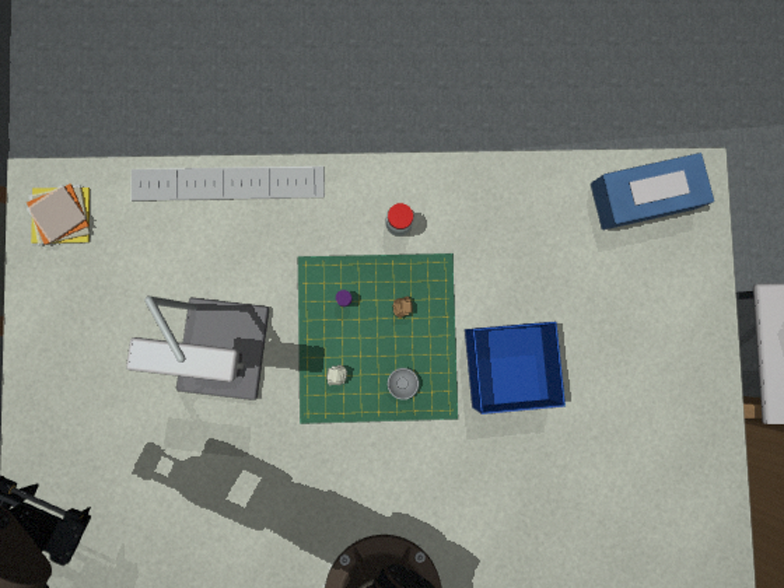

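The scene view shows the lever leaning toward OFF, with the knob at about (466,241) in native pixels and the blue tab near (432,250). The rest is visible in the top view: cream wad (241,268), brown wad (287,219), spool (246,213), dish (288,274), jar (286,154) and bin (369,263). Next I'll enlarge the lamp.

```bash
cat > h.py <<'E'
import numpy as np,pickle,cv2
from scipy.spatial.transform import Rotation as Ro
C=pickle.load(open("c0.pkl","rb"))
def ray(n,p,c=None):
    c=c or C[n]; o=-c["R"].T@c["t"]; d=c["R"].T@np.linalg.solve(c["K"],[p[0],p[1],1]); return o,d/np.linalg.norm(d)
def onz(n,p,z):
    o,d=ray(n,p); return o+d*(z-o[2])/d[2]
def proj(n,X):
    c=C[n]; q=c["K"]@(c["R"]@np.asarray(X,float)+c["t"]); return q[:2]/q[2]
def tri(p1,p2):
    (a,u),(b,v)=ray("scene",p1),ray("top",p2)
    s=np.linalg.lstsq(np.c_[u,-v],b-a,rcond=None)[0]; return (a+s[0]*u+b+s[1]*v)/2,np.linalg.norm(a+s[0]*u-b-s[1]*v)
E
python3 - <<'E'
from h import *
a=C["scene"]["color"][160:325,375:515,::-1]
cv2.imwrite("pics/lamp.png",cv2.resize(a,None,fx=4,fy=3.6,interpolation=cv2.INTER_CUBIC)[:594])
k=1/1.4
for n,p,q,z in(("cream",(337,375),(471,341),21),("brown",(403,307),(376,376),21),("spool",(344,298),(441,386),48),("dish",(403,384),(404,322),20),("jar",(400,216),(338,436),85)):
    p=np.array(p)*k;q=np.array(q)*k
    print(n,onz("top",p,z).round(),onz("scene",q,z).round(),tri(q,p)[0].round())
for p in((465,330),(556,322),(566,404),(479,413)): print("bin rim",onz("top",np.array(p)*k,110).round())
for p in((130,338),(238,350),(236,381),(127,369)): print("head",onz("top",np.array(p)*k,294).round())
for p in((191,298),(271,306),(258,399),(178,390)): print("base",onz("top",np.array(p)*k,22).round())
E
```

```text
cream [460.  88.  21.] [462.  90.  21.] [460.  89.  19.]
brown [601. -56.  21.] [602. -56.  21.] [601. -56.  20.]
spool [622.  69.  48.] [616.  68.  48.] [622.  68.  54.]
dish [437. -52.  20.] [445. -49.  20.] [437. -52.  13.]
jar [787. -52.  85.] [793. -50.  85.] [788. -52.  78.]
bin rim [ 549. -175.  110.]
bin rim [ 561. -359.  110.]
bin rim [ 397. -372.  110.]
bin rim [ 384. -197.  110.]
head [549. 417. 294.]
head [524. 237. 294.]
head [473. 241. 294.]
head [497. 421. 294.]
base [631. 395.  22.]
base [610. 226.  22.]
base [414. 255.  22.]
base [438. 422.  22.]
```

View pics/lamp.png

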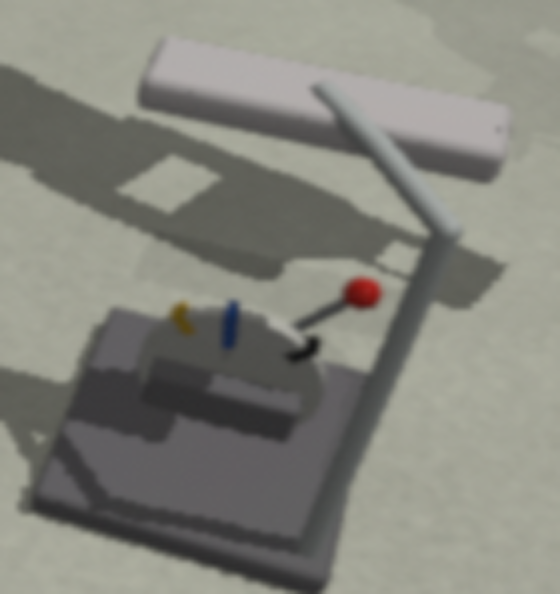

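```bash
cat >> h.py <<'E'
yaw=-0.137; X=np.array([np.cos(yaw),np.sin(yaw),0]); Y=np.array([-np.sin(yaw),np.cos(yaw),0]); Z=np.array([0,0,1.])
H=np.array([481.7,330.3,50])
def lev(th,r,dx=0,H=H): return H+dx*X+r*(-np.sin(th)*Y+np.cos(th)*Z)
E
python3 - <<'E'
from h import *
from scipy.optimize import least_squares as ls
crop=lambda u,v:np.array([375+u/4,160+v/3.6])
knob,tip,bot=crop(362,293),crop(234,302),crop(230,347)
# tab far face ~ x+24 plane(+-8): tip centre
yel,blk=crop(181,303),crop(318,340)
r=ls(lambda v: np.r_[proj("scene",lev(v[0],100))-knob],[ -.6]); print(r.x,r.fun)
r=ls(lambda v: np.r_[proj("scene",lev(v[0],67,24))-tip],[ 0.1]); print(r.x,r.fun)
for a in (-.75,.75): print(a,proj("scene",lev(a,67,13)),yel,blk)
r=ls(lambda v: np.r_[proj("scene",lev(v[0],100,H=H+np.r_[v[2:],0]))-knob,proj("scene",lev(v[1],67,24,H=H+np.r_[v[2:],0]))-tip,v[2:]/4],[-.6,.1,0,0]); print(r.x,r.fun)
print("knob now",lev(-.75,100),"full",lev(.75,100), "head",proj("scene",H+10*X+244*Z))
E
```

```text
[-0.64473628] [-0.91279341  0.92477909]
[0.06259376] [-0.26055455  1.13047624]
-0.75 [454.01061462 253.63012847] [420.25       244.16666667] [454.5        254.44444444]
0.75 [415.01553748 242.69447834] [420.25       244.16666667] [454.5        254.44444444]
[-0.64397674  0.08112273 -2.76574454  1.54703622] [-0.25112404  0.25463014 -0.07862359  0.36431771 -0.69143614  0.38675906]
knob now [491.00926618 397.825192   123.16888689] full [472.39073382 262.774808   123.16888689] head [454.80144108 179.98385808]
```

Call:
carry_out --pt "0 0 -50 0 0" --pt "0 0 -50 0 0"

```text
t: 0.3
eef_pos: [266.4, 564.8, 322.6]
tcp_rot: [-3.138, -0.0, 2.701]
ft_force: [0.6, 0.8, 1.1]
opening: 1.002
grip_force: 0.0
```

Call:
carry_out --pt "0 0 -50 -8.59 0" --pt "0 0 -50 -8.59 0" --pt "-37 -30 0 0 0" --pt "-37 -30 0 0 0" --pt "-37 -30 0 0 0" --pt "-37 -30 0 0 0" --pt "-37 -30 0 0 0" --pt "-37 -30 0 0 0" --pt "-37 -30 0 0 0" --pt "-37 -30 0 0 0" --pt "-37 -30 0 0 0" --pt "-37 -30 0 0 0"

```text
t: 1.5
eef_pos: [591.8, 214.6, 422.4]
tcp_rot: [-3.142, -0.0, 3.001]
ft_force: [1.1, 0.5, 0.6]
opening: 0.995
grip_force: 0.0
```

Call:
carry_out --pt "-37 -30 0 0 0" --pt "-37 -30 0 0 0" --pt "-37 -30 0 0 0" --pt "-37 -30 0 0 0" --pt "-37 -30 0 0 0" --pt "-37 -30 0 0 0" --pt "-37 -30 0 0 0" --pt "-37 -30 0 0 0" --pt "-37 -30 0 0 0" --pt "-37 -30 0 0 0"

```text
t: 2.5
eef_pos: [875.9, -112.0, 407.5]
tcp_rot: [3.141, 0.013, 3.002]
ft_force: [-22.0, 2.9, 17.1]
opening: 1.001
grip_force: 0.0
```

Call:
carry_out --pt "-50 0 0 0 0" --pt "-50 0 0 0 0" --pt "-50 0 0 0 0" --pt "-50 0 0 0 0"

```text
t: 2.9
eef_pos: [933.3, -122.0, 349.8]
tcp_rot: [3.14, 0.122, 3.0]
ft_force: [0.4, 0.3, 0.4]
opening: 0.999
grip_force: 0.0
```

```bash
python3 -c "
from cell import env
s=env.state();print(s['joints'].round(3),s['eef_pos'],s['tcp_rot'])"
```

```text
[-0.203  1.078  0.049  0.01   1.893 -1.629] [ 933.32594308 -122.02294804  349.78027047] [3.13969012 0.12203808 3.00028279]
```

Call:
carry_out --pt "-50 0 0 0 0" --pt "-50 0 0 0 0" --pt "-50 0 0 0 0" --pt "-50 0 0 0 0" --pt "-50 0 0 0 0" --pt "-50 0 0 0 0"

```text
t: 3.5
eef_pos: [997.2, -133.1, 311.9]
tcp_rot: [3.138, 0.295, 3.0]
ft_force: [-0.4, 0.2, -0.6]
opening: 1.001
grip_force: 0.0
```

Call:
carry_out --pt "-50 0 0 0 0" --pt "-50 0 0 0 0" --pt "-50 0 0 0 0" --pt "-50 0 0 0 0" --pt "-50 0 0 0 0" --pt "-50 0 0 0 0" --pt "-50 0 0 0 0" --pt "-50 0 0 0 0" --pt "-50 0 0 0 0" --pt "-50 0 0 0 0"

```text
t: 4.5
eef_pos: [1058.7, -144.8, 366.4]
tcp_rot: [3.136, 0.594, 2.998]
ft_force: [-0.8, 0.3, 0.6]
opening: 1.0
grip_force: 0.0
```

```bash
cat >> h.py <<'E'
H=H+np.r_[-2.8,1.5,0]
def pose():
    from cell import env
    s=env.state(); return s,np.array(s["eef_pos"]),Ro.from_euler("xyz",s["tcp_rot"]).as_matrix()
def plan(*T):
    s,p,R=pose(); print("t",s["t"],"tcp",p.round(1),s["tcp_rot"].round(3),"j",s["joints"].round(2))
    for q in T:
        d=R.T@(np.asarray(q)-p); n=int(np.ceil(np.linalg.norm(d)/48)); print(np.round(q),"shift",d.round(1),"rows",n,(d/n).round(1)); p=np.asarray(q)
    return R
def tk(P,s=4):  # TCP so that P lies s mm behind it along the tool
    return np.asarray(P)+s*pose()[2][:,2]
E
python3 - <<'E'
from h import *
T=tk(lev(-.644,100))
plan((700,-60,380),(370,120,340),T-150*X,T)
E
```

```text
t 4.5 tcp [1058.7 -144.8  366.4] [3.136 0.594 2.998] j [-0.21  1.11  0.05  0.04  1.39 -1.63]
[700 -60 380] shift [ 296.6   34.1 -216.6] rows 8 [ 37.1   4.3 -27.1]
[370 120 340] shift [ 314.3  132.1 -163.2] rows 8 [ 39.3  16.5 -20.4]
[344. 410. 127.] shift [175.4 282.4 140.7] rows 8 [21.9 35.3 17.6]
[492. 389. 127.] shift [-124.3    0.4   84. ] rows 4 [-31.1   0.1  21. ]
```

Call:
carry_out --pt "37 4.3 -27 0 0.5" --pt "37 4.3 -27 0 0.5" --pt "37 4.3 -27 0 0.5" --pt "37 4.3 -27 0 0.5" --pt "37 4.3 -27 0 0.5" --pt "37 4.3 -27 0 0.5" --pt "37 4.3 -27 0 0.5" --pt "37 4.3 -27 0 0.5"

```text
t: 5.3
eef_pos: [765.4, -74.8, 382.8]
tcp_rot: [3.135, 0.594, 2.999]
ft_force: [1.7, -0.7, 1.2]
opening: 0.508
grip_force: 0.0
```

Call:
carry_out --pt "39 16.5 -20 0 0.5" --pt "39 16.5 -20 0 0.5" --pt "39 16.5 -20 0 0.5" --pt "39 16.5 -20 0 0.5" --pt "39 16.5 -20 0 0.5" --pt "39 16.5 -20 0 0.5" --pt "39 16.5 -20 0 0.5" --pt "39 16.5 -20 0 0.5"

```text
t: 6.1
eef_pos: [439.4, 104.5, 341.9]
tcp_rot: [3.133, 0.594, 2.997]
ft_force: [0.3, 0.0, -0.6]
opening: 0.5
grip_force: 0.0
```

Run:
```python
from h import *
T=tk(lev(-.644,100))
plan(T-150*X,T-60*X,T)
```

```text
t 6.1 tcp [439.4 104.5 341.9] [3.133 0.594 2.997] j [ 0.19 -0.06  2.1  -0.34  0.56 -1.  ]
[344. 410. 127.] shift [235.5 287.7 103. ] rows 9 [26.2 32.  11.4]
[433. 398. 127.] shift [-74.6   0.2  50.4] rows 2 [-37.3   0.1  25.2]
[492. 389. 127.] shift [-49.7   0.2  33.6] rows 2 [-24.9   0.1  16.8]
```

Call:
carry_out --pt "26 32 11.5 0 0.5" --pt "26 32 11.5 0 0.5" --pt "26 32 11.5 0 0.5" --pt "26 32 11.5 0 0.5" --pt "26 32 11.5 0 0.5" --pt "26 32 11.5 0 0.5" --pt "26 32 11.5 0 0.5" --pt "26 32 11.5 0 0.5" --pt "26 32 11.5 0 0.5" --pt "0 0 0 0 0.5"

```text
t: 7.1
eef_pos: [346.1, 408.6, 126.7]
tcp_rot: [3.136, 0.589, 3.002]
ft_force: [0.2, 0.3, -0.3]
opening: 0.498
grip_force: 0.0
```

Run:
```python
from h import *
from cell import env
T=tk(lev(-.644,100))
R=plan(T-60*X,T)
s,p,R=pose(); c=env.read_camera("wrist"); pickle.dump((p,R,c),open("w1.pkl","wb"))
print(c["K"],c["hand_eye"])
cv2.imwrite("pics/w1.png",cv2.resize(c["color"][:,:,::-1],(784,588),interpolation=cv2.INTER_CUBIC))
```

```text
t 7.1 tcp [346.1 408.6 126.7] [3.136 0.589 3.002] j [ 0.99  0.49  2.07 -1.1   0.6   0.5 ]
[433. 398. 127.] shift [-72.5   0.9  48.6] rows 2 [-36.2   0.5  24.3]
[492. 389. 127.] shift [-49.9  -0.1  33.4] rows 2 [-24.9  -0.   16.7]
[[325.1922621    0.         280.48500259]
 [  0.         325.1922621  207.37366684]
 [  0.           0.           1.        ]] [[ 4.95484513e-04 -9.61858157e-01 -2.73548241e-01  7.74119240e+01]
 [ 9.99999611e-01  6.76089711e-04 -5.65962634e-04  4.83858071e-01]
 [ 7.29318928e-04 -2.73547854e-01  9.61858118e-01 -1.61084432e+02]
 [ 0.00000000e+00  0.00000000e+00  0.00000000e+00  1.00000000e+00]]
```

View pics/w1.png

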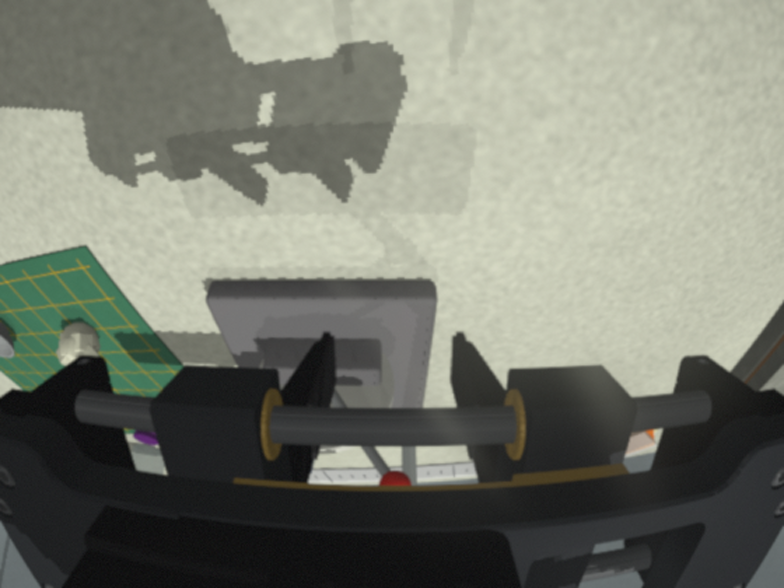

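The wrist view shows the red knob at (394,480), midway between the fingertips (328 and 458), so the lateral alignment is right. Moving in.

Call:
carry_out --pt "-31 0.2 20.5 0 0.5" --pt "-31 0.2 20.5 0 0.5" --pt "-31 0.2 20.5 0 0.5" --pt "-29 0.2 20.5 0 0.5" --pt "0 0 0 0 0.5"

```text
t: 7.65
eef_pos: [497.0, 383.8, 130.7]
tcp_rot: [3.132, 0.593, 2.992]
ft_force: [-0.2, 0.3, -0.6]
opening: 0.499
grip_force: 0.0
```

Run:
```python
from h import *
from cell import env
# fork centre while left finger pushes: knob + (11-47.5/2)*... centre = knob -12.75 Y... left pad at centre+23.75Y = knob+11
P=[tk(lev(a,100))-12.5*Y for a in(-.644,-.45,-.25,-.05,.15,.35,.55,.72,.78)]
plan(*P)
c=env.read_camera("scene"); 
cv2.imwrite("pics/s2.png",cv2.resize(c["color"][150:300,380:530,::-1],(600,600),interpolation=cv2.INTER_CUBIC))
```

```text
t 7.65 tcp [497.  383.8 130.7] [3.132 0.593 2.992] j [ 0.73  0.55  1.92 -1.06  0.51  0.22]
[490. 377. 127.] shift [ 6.9 -7.7  0.2] rows 1 [ 6.9 -7.7  0.2]
[488. 361. 137.] shift [ -5.8 -16.5  -8.4] rows 1 [ -5.8 -16.5  -8.4]
[486. 342. 144.] shift [ -4.  -18.7  -5.7] rows 1 [ -4.  -18.7  -5.7]
[483. 323. 147.] shift [ -1.9 -19.7  -2.5] rows 1 [ -1.9 -19.7  -2.5]
[480. 303. 146.] shift [  0.4 -19.9   0.8] rows 1 [  0.4 -19.9   0.8]
[478. 284. 141.] shift [  2.6 -19.4   4. ] rows 1 [  2.6 -19.4   4. ]
[475. 266. 132.] shift [  4.7 -18.    7.2] rows 1 [  4.7 -18.    7.2]
[473. 252. 122.] shift [  5.5 -13.7   8.3] rows 1 [  5.5 -13.7   8.3]
[473. 248. 118.] shift [ 2.2 -4.4  3.4] rows 1 [ 2.2 -4.4  3.4]
```

View pics/s2.png

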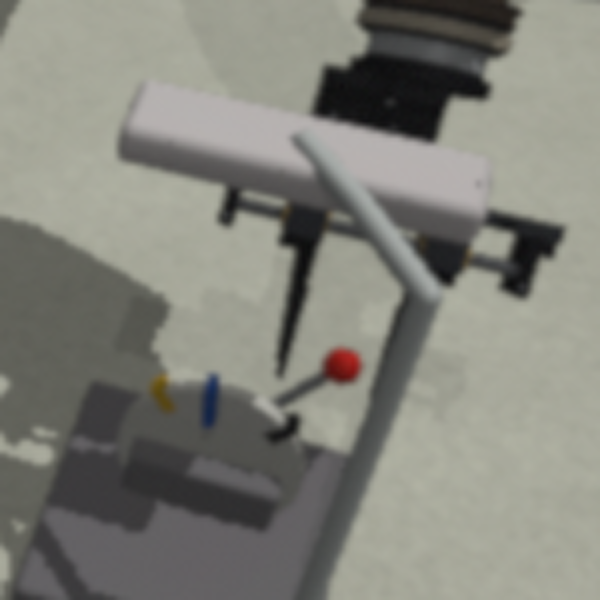

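The knob is clear at (342,365). The right finger is at (282,370), and the left finger is hidden behind the stem. Now I'll push along the arc toward FULL.

Call:
carry_out --pt "7 -8 0 0 0.5" --pt "-3 -8 -4 0 0.5" --pt "-3 -8 -4 0 0.5" --pt "-4 -19 -6 0 0.5" --pt "-2 -20 -2.5 0 0.5" --pt "0 -20 1 0 0.5" --pt "0 0 0 0 0.5"

```text
t: 8.4
eef_pos: [478.1, 304.6, 150.6]
tcp_rot: [3.138, 0.583, 2.997]
ft_force: [-0.1, -0.3, 0.2]
opening: 0.499
grip_force: 0.0
```

Run:
```python
from h import *
P=[tk(lev(a,100))-12.5*Y for a in(.35,.55,.72,.78)]
plan(*P)
```

```text
t 8.4 tcp [478.1 304.6 150.6] [3.138 0.583 2.997] j [ 0.63  0.44  2.06 -1.13  0.44  0.21]
[477. 284. 141.] shift [  3.5 -20.9   9.7] rows 1 [  3.5 -20.9   9.7]
[475. 266. 132.] shift [  4.7 -18.    7.3] rows 1 [  4.7 -18.    7.3]
[473. 252. 122.] shift [  5.4 -13.7   8.4] rows 1 [  5.4 -13.7   8.4]
[473. 248. 118.] shift [ 2.2 -4.4  3.4] rows 1 [ 2.2 -4.4  3.4]
```

Call:
carry_out --pt "3.5 -21 9.5 0 0.5" --pt "4.5 -18 7.5 0 0.5" --pt "5.5 -14 8.5 0 0.5" --pt "0 0 0 0 0.5"

```text
t: 8.8
eef_pos: [479.4, 260.7, 141.6]
tcp_rot: [-3.134, 0.545, 2.997]
ft_force: [0.6, 0.3, -0.1]
opening: 0.501
grip_force: 0.0
```

Run:
```python
from h import *
from cell import env
plan(tk(lev(.75,100))-12.5*Y,tk(lev(.78,100))-12.5*Y)
c=env.read_camera("scene"); 
cv2.imwrite("pics/s3.png",cv2.resize(c["color"][150:300,380:530,::-1],(600,600),interpolation=cv2.INTER_CUBIC))
```

```text
t 8.8 tcp [479.4 260.7 141.6] [-3.134  0.545  2.997] j [ 0.54  0.43  2.11 -1.13  0.38  0.14]
[473. 250. 120.] shift [ 15.6 -11.4  16.1] rows 1 [ 15.6 -11.4  16.1]
[472. 248. 118.] shift [ 1.1 -2.2  1.8] rows 1 [ 1.1 -2.2  1.8]
```

View pics/s3.png

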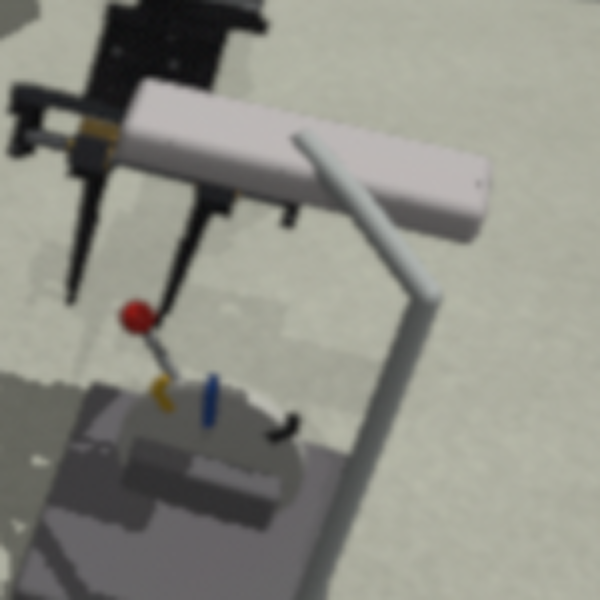

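The knob is at (137,317) with the left finger behind it, at roughly 0.6 rad and short of the yellow mark. The j4 limit is holding the tool up a bit, so I'll push down and on.

Call:
carry_out --pt "8 -4 9 0 0.5" --pt "8 -5 9 0 0.5" --pt "0 0 0 0 0.5"

```text
t: 9.15
eef_pos: [477.1, 257.6, 129.2]
tcp_rot: [-3.128, 0.523, 2.999]
ft_force: [0.3, 0.9, -0.5]
opening: 0.5
grip_force: 0.2
```

```bash
cat >> h.py <<'E'
def red():  # lever angle from the scene camera's view of the knob
    from cell import env
    from scipy.optimize import least_squares as ls
    c=env.read_camera("scene")["color"]; h=cv2.cvtColor(c[180:300,380:530],cv2.COLOR_RGB2HSV)
    m=((h[...,0]<6)|(h[...,0]>174))&(h[...,1]>170)&(h[...,2]>80)
    v,u=np.nonzero(m); k=np.array([u.mean()+380,v.mean()+180])
    r=ls(lambda a:proj("scene",lev(a[0],100))-k,[.3]); print("knob px",k.round(1),len(u),"theta",r.x.round(3),"res",r.fun.round(1)); return r.x[0]
E
python3 - <<'E'
from h import *
red(); plan(tk(lev(.75,100))-12.5*Y,tk(lev(.78,100))-12.5*Y)
print(proj("scene",lev(.75,100)))
E
```

```text
knob px [412.2 229.5] 33 theta [0.661] res [-0.3 -1. ]
t 9.2 tcp [477.2 257.6 129.4] [-3.128  0.524  2.998] j [ 0.53  0.45  2.12 -1.13  0.36  0.14]
[473. 250. 120.] shift [ 7.8 -8.   6.9] rows 1 [ 7.8 -8.   6.9]
[472. 248. 118.] shift [ 1.  -2.1  1.8] rows 1 [ 1.  -2.1  1.8]
[408.70542639 229.45735372]
```

Call:
carry_out --pt "4 -4 4 0 0.5" --pt "4 -4 4 0 0.5" --pt "1 -3 1 0 0.5" --pt "0 0 0 0 0.5"

```text
t: 9.6
eef_pos: [476.4, 253.9, 126.6]
tcp_rot: [-3.137, 0.514, 2.998]
ft_force: [3.1, 21.3, 1.8]
opening: 0.501
grip_force: 11.4
```

Run:
```python
from h import *
red(); plan(tk(lev(.75,100))-12.5*Y,tk(lev(.78,100))-12.5*Y)
```

```text
knob px [411.  229.9] 32 theta [0.697] res [-0.3 -1.1]
t 9.65 tcp [476.4 253.9 126.6] [-3.137  0.515  2.998] j [ 0.52  0.45  2.13 -1.13  0.34  0.13]
[473. 250. 120.] shift [ 6.2 -4.3  4.4] rows 1 [ 6.2 -4.3  4.4]
[472. 248. 118.] shift [ 1.  -2.2  1.8] rows 1 [ 1.  -2.2  1.8]
```

Call:
carry_out --pt "0 5 0 0 0.5" --pt "0 5 0 0 0.4" --pt "26 0 -15 0 0.3" --pt "43 0 -24 0 0.2" --pt "43 0 -24 0 0" --pt "43 0 -24 0 0" --pt "0 0 0 0 0"

```text
t: 10.35
eef_pos: [297.2, 289.7, 133.0]
tcp_rot: [-3.119, 0.5, 3.003]
ft_force: [0.8, -0.2, 0.1]
opening: 0.948
grip_force: 0.0
```

Run:
```python
from h import *
from cell import env
red(); 
tz=pose()[2][:,2]
cr=np.r_[460,89,24]+4*tz
plan(cr+(-60,0,140),cr+(0,0,70),cr)
c=env.read_camera("scene"); pickle.dump(c,open("s4.pkl","wb"))
cv2.imwrite("pics/s4.png",cv2.resize(c["color"][210:290,390:490,::-1],(750,600),interpolation=cv2.INTER_CUBIC))
```

```text
knob px [411.1 229.4] 37 theta [0.689] res [-0.2 -0.6]
t 10.4 tcp [299.7 290.2 133.2] [-3.12   0.501  3.002] j [ 0.88  0.35  2.31 -1.12  0.48  0.47]
[402.  89. 160.] shift [-126.4 -184.6   42.1] rows 5 [-25.3 -36.9   8.4]
[462.  89.  90.] shift [-18.5  10.3  89.7] rows 2 [-9.3  5.1 44.9]
[462.  89.  20.] shift [33.6  1.3 61.4] rows 2 [16.8  0.7 30.7]
```

View pics/s4.png

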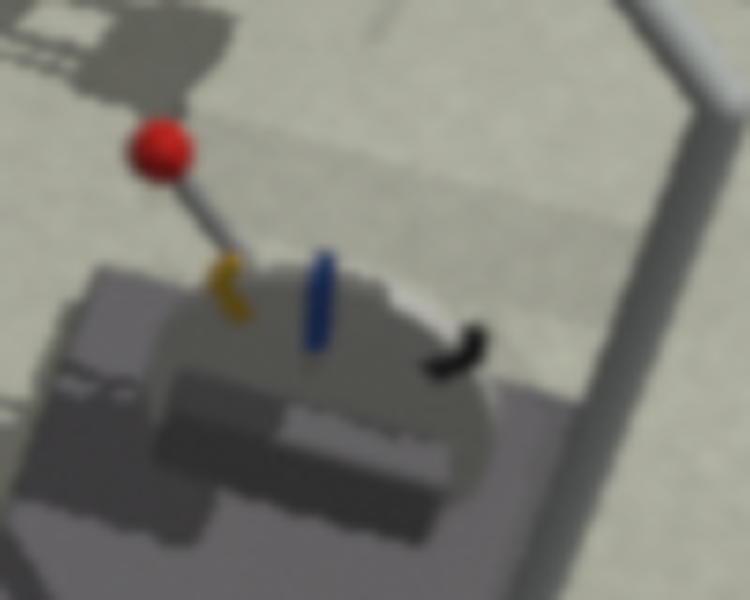

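The lever sits against the yellow mark at (235,270), with the knob at (162,150). The tab tip is at (326,252) and its root at (316,350). The disc spans u from about 150 to 493 in the crop.

Run:
```python
from h import *
from scipy.optimize import least_squares as ls
cr=lambda u,v:np.array([390+u/7.5,210+v/7.5])
k=cr(162,150);tip=cr(326,252);bot=cr(316,352);L,Rr=cr(150,0)[0],cr(493,0)[0]
a=np.linspace(-2,2,200)
def ext(HH):
    u=[proj("scene",lev(t,55,18,HH))[0] for t in a]; return np.array([min(u)-L,max(u)-Rr])
print("ext now",ext(H))
for w in (0,1):
  f=lambda v:(lambda HH:np.r_[proj("scene",lev(.75,100,0,HH))-k,proj("scene",lev(v[0],67,28,HH))-tip,w*ext(HH),v[1:]/3])(H+np.r_[v[1:],0])
  r=ls(f,[.1,0,0]);print(w,r.x.round(3),r.fun.round(2), ext(H+np.r_[r.x[1:],0]))
  HH=H+np.r_[r.x[1:],0]
  for t in(0,.05,.1,.15,.2): 
    d=proj("scene",lev(t,67,32,HH))-proj("scene",lev(t,45,32,HH)); print(t,proj("scene",lev(t,67,32,HH)).round(1),(d[0]/d[1]).round(3))
print(tip,(tip-bot)[0]/(tip-bot)[1], (tip-bot))
```

```text
ext now [-2.5367839  -1.75188172]
0 [ 0.129 -1.064  3.414] [-0.7  -1.17 -0.26  1.41 -0.   -0.   -0.35  1.14] [-1.115587   -0.26324141]
0 [436.7 247. ] -0.307
0.05 [435.2 246.6] -0.229
0.1 [433.8 246.2] -0.153
0.15 [432.3 246. ] -0.081
0.2 [430.8 245.7] -0.01
1 [ 0.141 -1.186  4.279] [-0.33 -1.13 -0.24  1.38 -0.76  0.11 -0.4   1.43] [-0.76025823  0.1139256 ]
0 [437.1 247. ] -0.307
0.05 [435.6 246.6] -0.229
0.1 [434.1 246.3] -0.154
0.15 [432.7 246. ] -0.081
0.2 [431.2 245.8] -0.01
[433.46666667 243.6       ] -0.10000000000000277 [  1.33333333 -13.33333333]
```

Call:
carry_out --pt "-25 -37 8 0 0" --pt "-25 -37 8 0 0" --pt "-25 -37 8 0 0" --pt "-25 -37 8 0 0" --pt "-25 -37 8 0 0" --pt "-9 5 35 0 0" --pt "-9 5 35 0 0" --pt "0 0 0 0 0"

```text
t: 11.25
eef_pos: [457.4, 96.6, 134.2]
tcp_rot: [-3.118, 0.46, 2.992]
ft_force: [-0.7, 0.1, 0.2]
opening: 0.998
grip_force: 0.0
```

Run:
```python
from h import *
from cell import env
tz=pose()[2][:,2]
cr=np.r_[460,89,24]+4*tz
plan(cr+(0,0,50),cr)
s,p,R=pose(); c=env.read_camera("wrist"); pickle.dump((p,R,c),open("w2.pkl","wb"))
cv2.imwrite("pics/w2.png",cv2.resize(c["color"][:,:,::-1],(784,588),interpolation=cv2.INTER_CUBIC))
```

```text
t 11.25 tcp [457.4  96.6 134.2] [-3.118  0.46   2.992] j [ 0.16  0.34  2.3  -1.13  0.17 -0.17]
[462.  89.  70.] shift [23.4 -5.9 59.7] rows 2 [11.7 -2.9 29.9]
[462.  89.  20.] shift [22.2  1.1 44.8] rows 2 [11.1  0.5 22.4]
```

View pics/w2.png

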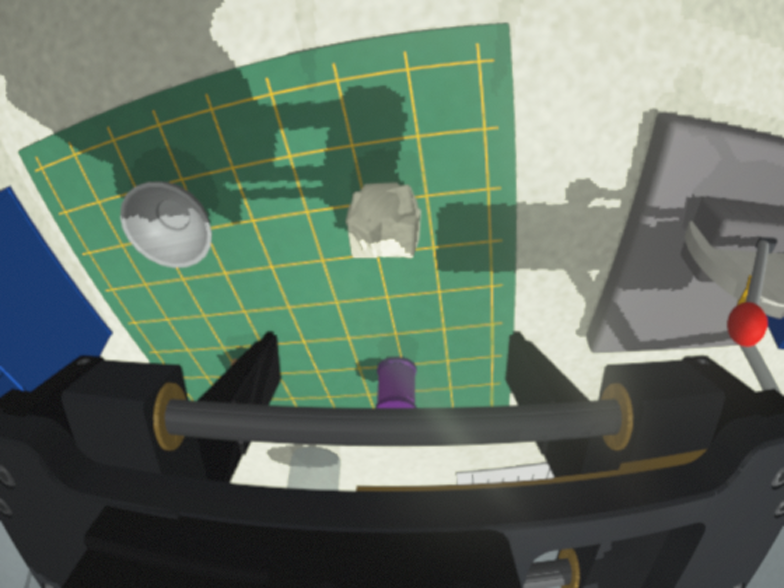

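The cream wad is at (385,222), between the fingertips (273 and 513), and nothing else is near them. The lever is still at full. Descending.

Call:
carry_out --pt "11.5 -3 29 0 0" --pt "11.5 -3 29 0 0" --pt "11 0.5 22 0 0" --pt "0 0 0 0 0"

```text
t: 11.7
eef_pos: [473.8, 94.1, 91.9]
tcp_rot: [-3.122, 0.394, 2.995]
ft_force: [-0.6, 0.1, -0.2]
opening: 1.0
grip_force: 0.0
```

```bash
cat >> h.py <<'E'
H=H+np.r_[-1.1,3.8,0]
E
python3 - <<'E'
from h import *
tz=pose()[2][:,2]
plan(np.r_[460,89,24]+4*tz)
E
```

```text
t 11.7 tcp [473.8  94.1  91.9] [-3.122  0.394  2.995] j [ 0.13  0.44  2.26 -1.13  0.14 -0.19]
[462.  89.  20.] shift [38.  -6.  61.8] rows 2 [19.  -3.  30.9]
```

Call:
carry_out --pt "13 -2 20 0 0" --pt "13 -2 20 0 0" --pt "13 -2 20 0 0" --pt "0 0 0 0 0"

```text
t: 12.1
eef_pos: [477.2, 93.6, 56.9]
tcp_rot: [-3.125, 0.336, 2.994]
ft_force: [0.6, -0.3, 0.7]
opening: 0.995
grip_force: 0.0
```

Run:
```python
from h import *
tz=pose()[2][:,2]
plan(np.r_[460,89,24]+4*tz)
```

```text
t 12.1 tcp [477.2  93.6  56.9] [-3.125  0.336  2.994] j [ 0.11  0.52  2.25 -1.13  0.11 -0.19]
[461.  89.  20.] shift [26.2 -6.6 29.7] rows 1 [26.2 -6.6 29.7]
```

Call:
carry_out --pt "16 -2 12 0 0" --pt "16 -2 14 0 0" --pt "16 -2 14 0 0" --pt "0 0 0 0 0"

```text
t: 12.5
eef_pos: [461.3, 96.3, 35.6]
tcp_rot: [-3.127, 0.285, 2.993]
ft_force: [0.3, -0.0, -0.3]
opening: 0.995
grip_force: 0.0
```

Run:
```python
from h import *
tz=pose()[2][:,2]
plan(np.r_[460,89,24]+4*tz)
```

```text
t 12.5 tcp [461.3  96.3  35.6] [-3.127  0.285  2.993] j [ 0.11  0.56  2.27 -1.13  0.1  -0.19]
[461.  89.  20.] shift [ 3.5 -7.3 15.2] rows 1 [ 3.5 -7.3 15.2]
```

Call:
carry_out --pt "5 -3.5 12 0 0" --pt "5 -3.5 12 0 0" --pt "0 0 0 0 0"

```text
t: 12.8
eef_pos: [466.1, 90.7, 21.9]
tcp_rot: [-3.128, 0.266, 2.992]
ft_force: [-0.0, -0.8, 0.6]
opening: 1.001
grip_force: 0.0
```

Run:
```python
from h import *
tz=pose()[2][:,2]
plan(np.r_[460,89,24]+4*tz)
```

```text
t 12.8 tcp [466.1  90.7  21.9] [-3.128  0.266  2.992] j [ 0.1   0.6   2.25 -1.13  0.09 -0.2 ]
[461.  89.  20.] shift [ 5.  -2.6  0.5] rows 1 [ 5.  -2.6  0.5]
```

Call:
carry_out --pt "6 -2 3 0 0" --pt "0 0 0 0 0.7" --pt "0 0 0 0 0.9" --pt "0 0 0 0 0.9" --pt "0 0 0 0 0.9" --pt "0 0 -15 0 0.9" --pt "0 0 -40 0 0.9" --pt "0 0 -40 0 0.9" --pt "0 0 -40 0 0.9" --pt "0 0 0 0 0.9"

```text
t: 13.8
eef_pos: [439.2, 93.3, 123.3]
tcp_rot: [-3.117, 0.275, 2.992]
ft_force: [0.1, -0.3, -0.4]
opening: 0.298
grip_force: 0.0
```

Run:
```python
from h import *
B=np.r_[473,-276,0]
plan((480,-60,200),B+(0,0,200),B+(0,0,115))
```

```text
t 13.8 tcp [439.2  93.3 123.3] [-3.117  0.275  2.992] j [ 0.12  0.35  2.24 -0.32  0.31 -1.01]
[480 -60 200] shift [ -81.7 -146.8  -53. ] rows 4 [-20.4 -36.7 -13.2]
[ 473 -276  200] shift [ -24.4 -214.4   12.1] rows 5 [ -4.9 -42.9   2.4]
[ 473 -276  115] shift [23.1  2.  81.8] rows 2 [11.6  1.  40.9]
```

```bash
cat >> h.py <<'E'
def gone(*P):  # colour of the top view at mat spots, then and now
    from cell import env
    c=env.read_camera("top")["color"]
    for q in P:
        u,v=np.round(proj("top",q)).astype(int); s=np.s_[v-3:v+4,u-3:u+4]
        print(q,C["top"]["color"][s].mean((0,1)).round(),c[s].mean((0,1)).round())
E
python3 - <<'E'
from h import *
from cell import env
s=env.state();print(s['opening'],s['grip_force'])
gone((460,89,21)); s,p,R=pose(); c=env.read_camera("wrist")["color"]
h=cv2.cvtColor(c,cv2.COLOR_RGB2HSV); g=c[230:300:10,240:322:8].astype(int); print(g.sum(2)//3)
E
```

```text
0.2976964874713784 0.0
(460, 89, 21) [186. 189. 171.] [181. 184. 167.]
[[122 122 128 173 168 153 166 152 120 121  78]
 [146 118  55 124 123 123 120 119  66 109  82]
 [122  25  37 120 121 154 120 119  48  44 107]
 [ 24  28  31 120 129 134 135 132  47  40  40]
 [ 26  24  29 119 119 118 117 116  54  41  37]
 [ 22  28  28 118 117 117 122 114  62  46  36]
 [ 33  41  59 126 121 108 121 100  81  55  46]]
```

Run:
```python
from h import *
from cell import env
c=env.read_camera("wrist")["color"]; t=env.read_camera("top")["color"]
a=cv2.resize(c[100:330,140:420,::-1],(480,394)); b=cv2.resize(t[170:330,190:320,::-1],(320,394))
cv2.imwrite("pics/w3.png",np.hstack([a,b]));
```

```text
(no output)
```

View pics/w3.png

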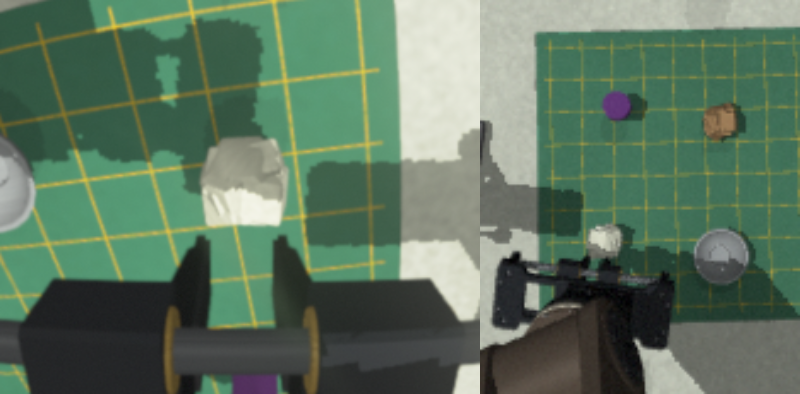

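Missed: the cream wad is still on the mat at about its old spot (top part, (605,238)). I'll retry and check the grip before lifting.

Call:
carry_out --pt "0 0 0 0 0" --pt "0 0 0 0 0" --pt "0 0 0 0 0" --pt "0 0 0 0 0"

```text
t: 14.4
eef_pos: [438.9, 92.6, 119.3]
tcp_rot: [-3.115, 0.269, 2.992]
ft_force: [-0.5, -0.4, -0.1]
opening: 0.42
grip_force: 0.0
```

Run:
```python
from h import *
print(onz("top",(240.8,266.7),21))
tz=pose()[2][:,2]; T=np.r_[462,89,22]+5*tz
plan(T+(0,0,50),T)
```

```text
[463.56223413  87.29567675  21.        ]
t 14.4 tcp [438.9  92.6 119.3] [-3.115  0.269  2.992] j [ 0.12  0.35  2.24 -0.32  0.31 -1.  ]
[463.  89.  67.] shift [-10.    1.3  56.8] rows 2 [-5.   0.6 28.4]
[463.  89.  17.] shift [13.3  1.3 48.2] rows 2 [ 6.7  0.6 24.1]
```

Call:
carry_out --pt "-5 0.5 17 0 0" --pt "-5 0.5 17 0 0" --pt "0 0.5 18 0 0" --pt "0 0 0 0 0" --pt "0 0 0 0 0"

```text
t: 14.9
eef_pos: [461.9, 89.2, 72.2]
tcp_rot: [-3.114, 0.269, 2.992]
ft_force: [-0.3, 0.2, 0.7]
opening: 0.837
grip_force: 0.0
```

Run:
```python
from h import *
print(pose()[0]["opening"])
tz=pose()[2][:,2]; T=np.r_[463,88,22]+5*tz
plan(T)
```

```text
0.8373464479392271
t 14.9 tcp [461.9  89.2  72.2] [-3.114  0.269  2.992] j [ 0.1   0.48  2.23 -0.49  0.2  -0.85]
[464.  88.  17.] shift [12.1  0.3 53.7] rows 2 [ 6.   0.1 26.9]
```

Call:
carry_out --pt "4 0 18 0 0.15" --pt "4 0 18 0 0.15" --pt "4 0 18 0 0.15" --pt "0 0 0 0 0.9" --pt "0 0 0 0 0.9" --pt "0 0 0 0 0.9" --pt "0 0 0 0 0.9" --pt "0 0 0 0 0.9" --pt "0 0 0 0 0.9" --pt "0 0 0 0 0.9" --pt "0 0 0 0 0.9" --pt "0 0 0 0 0.9"

```text
t: 16.1
eef_pos: [466.2, 87.3, 26.3]
tcp_rot: [-3.113, 0.269, 2.991]
ft_force: [-1.7, 0.3, 6.7]
opening: 0.43
grip_force: 30.0
```

Gripped at 30 N. Lifting and going to the bin.

Call:
carry_out --pt "0 0 -20 0 0.9" --pt "0 0 -40 0 0.9" --pt "0 0 -40 0 0.9" --pt "0 0 -40 0 0.9" --pt "-10 -30 -15 0 0.9" --pt "0 -45 -15 0 0.9" --pt "0 -45 0 0 0.9" --pt "0 -45 0 0 0.9" --pt "0 -45 0 0 0.9" --pt "0 -45 0 0 0.9"

```text
t: 17.1
eef_pos: [397.5, -158.7, 179.9]
tcp_rot: [-3.104, 0.275, 2.991]
ft_force: [1.6, 0.1, -0.4]
opening: 0.432
grip_force: 30.0
```

Run:
```python
from h import *
B=np.r_[473,-276,0]
s=pose()[0];print(s["opening"],s["grip_force"])
plan(B+(0,0,180),B+(0,0,115))
```

```text
0.4321542266650727 29.95971908498177
t 17.1 tcp [ 397.5 -158.7  179.9] [-3.104  0.275  2.991] j [-0.58  0.19  2.23  0.18  0.45 -2.15]
[ 473 -276  180] shift [ -88.8 -103.6   28.9] rows 3 [-29.6 -34.5   9.6]
[ 473 -276  115] shift [17.7  2.4 62.5] rows 2 [ 8.8  1.2 31.3]
```

Call:
carry_out --pt "-30 -35 5 0 0.9" --pt "-30 -35 5 0 0.9" --pt "-30 -35 10 0 0.9" --pt "5 0 25 0 0.9" --pt "5 0 20 0 0.9" --pt "0 0 0 0 0.9" --pt "0 0 0 0 0.3" --pt "0 0 0 0 0.3" --pt "0 0 0 0 0.3" --pt "0 0 0 0 0.2"

```text
t: 18.1
eef_pos: [474.7, -277.3, 143.3]
tcp_rot: [-3.103, 0.275, 2.991]
ft_force: [-0.3, 0.1, -0.1]
opening: 0.715
grip_force: 0.0
```

Run:
```python
from h import *
s=pose()[0];print(s["opening"],s["grip_force"])
tz=pose()[2][:,2]; T=np.r_[601,-56,22]+5*tz
plan((473,-276,200),T+(0,0,120),T+(0,0,50),T)
```

```text
0.7147270088986016 0.0
t 18.1 tcp [ 474.7 -277.3  143.3] [-3.103  0.275  2.991] j [-0.7   0.41  2.01  0.24  0.48 -2.32]
[ 473 -276  200] shift [-13.6  -1.1 -55. ] rows 2 [ -6.8  -0.5 -27.5]
[602. -56. 137.] shift [-74.3 239.6  77.1] rows 6 [-12.4  39.9  12.8]
[602. -56.  67.] shift [19.   2.6 67.3] rows 2 [ 9.5  1.3 33.7]
[602. -56.  17.] shift [13.6  1.9 48.1] rows 2 [ 6.8  0.9 24. ]
```

Call:
carry_out --pt "-7 0 -28 0 0.1" --pt "-7 0 -28 0 0.1" --pt "-12 40 13 0 0.15" --pt "-12 40 13 0 0.15" --pt "-12 40 13 0 0.15" --pt "-12 40 13 0 0.15" --pt "-12 40 13 0 0.15" --pt "-12 40 13 0 0.15" --pt "9 1 25 0 0.15" --pt "9 1 25 0 0.15" --pt "0 0 0 0 0.15"

```text
t: 19.2
eef_pos: [595.4, -53.3, 80.3]
tcp_rot: [-3.104, 0.269, 2.992]
ft_force: [0.1, -0.0, -0.0]
opening: 0.85
grip_force: 0.0
```

Run:
```python
from h import *
from cell import env
red(); c=env.read_camera("top")["color"]
h=cv2.cvtColor(c,cv2.COLOR_RGB2HSV)[200:240,270:305]; m=(h[...,0]>5)&(h[...,0]<22)&(h[...,1]>90); v,u=np.nonzero(m)
print(len(u),u.mean()+270,v.mean()+200,onz("top",(u.mean()+270,v.mean()+200),21))
tz=pose()[2][:,2]; T=np.r_[601,-56,22]+5*tz
plan(T); print(pose()[0]["opening"])
```

```text
knob px [411.1 229.7] 33 theta [0.692] res [-0.3 -0.9]
36 288.44444444444446 214.22222222222223 [616.64989749 -58.64931435  21.        ]
t 19.3 tcp [597.  -54.2  83.4] [-3.104  0.274  2.991] j [-0.19  0.56  1.94 -0.08  0.37 -1.53]
[602. -56.  17.] shift [12.6  1.1 65.2] rows 2 [ 6.3  0.5 32.6]
0.8482973466129612
```

Call:
carry_out --pt "4 0 20 0 0.15" --pt "4 0 20 0 0.15" --pt "4 1 20 0 0.15" --pt "0 0 4 0 0.15" --pt "0 0 0 0 0.9" --pt "0 0 0 0 0.9" --pt "0 0 0 0 0.9" --pt "0 0 0 0 0.9" --pt "0 0 0 0 0.9" --pt "0 0 0 0 0.9" --pt "0 0 0 0 0.9" --pt "0 0 0 0 0.9"

```text
t: 20.5
eef_pos: [602.5, -56.4, 18.4]
tcp_rot: [-3.104, 0.275, 2.991]
ft_force: [-1.8, 0.7, 5.6]
opening: 0.435
grip_force: 30.0
```

Call:
carry_out --pt "0 0 -20 0 0.9" --pt "0 0 -40 0 0.9" --pt "0 0 -40 0 0.9" --pt "0 0 -40 0 0.9" --pt "0 0 -40 0 0.9" --pt "10 -42 0 0 0.9" --pt "10 -42 0 0 0.9" --pt "10 -42 0 0 0.9" --pt "10 -42 0 0 0.9" --pt "10 -42 0 0 0.9" --pt "0 0 0 0 0.9"

```text
t: 21.6
eef_pos: [472.5, -246.1, 185.1]
tcp_rot: [-3.103, 0.274, 2.986]
ft_force: [0.9, -1.0, -0.9]
opening: 0.432
grip_force: 30.0
```

Run:
```python
from h import *
s=pose()[0];print(s["opening"],s["grip_force"])
B=np.r_[473,-276,0]
plan(B+(0,0,150))
```

```text
0.43170984465667106 29.999473773641512
t 21.6 tcp [ 472.5 -246.1  185.1] [-3.103  0.274  2.986] j [-0.65  0.33  2.    0.18  0.56 -2.2 ]
[ 473 -276  150] shift [  4.6 -28.1  36.2] rows 1 [  4.6 -28.1  36.2]
```

Call:
carry_out --pt "2 -14 18 0 0.9" --pt "2 -14 18 0 0.9" --pt "0 0 0 0 0.9" --pt "0 0 0 0 0.3" --pt "0 0 0 0 0.3" --pt "0 0 0 0 0.3" --pt "0 0 0 0 0.3" --pt "0 0 -40 0 0.3" --pt "0 0 -40 0 0.4" --pt "0 0 -40 0 0.5"

```text
t: 22.6
eef_pos: [443.1, -262.2, 267.5]
tcp_rot: [-3.104, 0.274, 2.991]
ft_force: [0.2, 0.6, 0.7]
opening: 0.584
grip_force: 0.0
```

```bash
sed -i 's/def lev(th,r,dx=0,H=H): return H/def lev(th,r,dx=0,H=None):\n    H=globals()["H"] if H is None else H\n    return H/' h.py
python3 - <<'E'
from h import *
from cell import env
print(H); red(); plan((760,-110,400),(960,-140,400))
c=env.read_camera("top")["color"]
b=c[225:300,325:410]; cv2.imwrite("pics/t5.png",c[...,::-1])
for n,(lo,hi) in {"cream":((150,140,120),(255,255,230)),"brown":((110,70,40),(200,140,110))}.items():
    m=cv2.inRange(b,lo,hi); v,u=np.nonzero(m); print(n,len(u),u.mean()+325 if len(u) else 0,v.mean()+225 if len(u) else 0)
E
```

```text
[477.8 335.6  50. ]
knob px [411.1 229.6] 34 theta [0.755] res [-0.3 -0.7]
t 22.65 tcp [ 443.5 -262.8  273.5] [-3.099  0.281  2.993] j [-0.72  0.18  1.92  0.16  0.78 -2.24]
[ 760 -110  400] shift [-313.9  196.2  -49.5] rows 8 [-39.2  24.5  -6.2]
[ 960 -140  400] shift [-194.3    2.4   55.9] rows 5 [-38.9   0.5  11.2]
cream 1550 357.9483870967742 249.84645161290322
brown 18 373.5 278.8888888888889
```

Call:
carry_out --pt "-33 34 -6 0 0.5" --pt "-33 34 -6 0 0.5" --pt "-33 34 -6 0 0.5" --pt "-33 34 -6 0 0.5" --pt "-33 34 -6 0 0.5" --pt "-33 34 -6 0 0.5" --pt "-33 34 -6 0 0.5" --pt "-33 34 -6 0 0.5" --pt "-33 34 -6 0 0.5" --pt "-38 6 11 0 0.5" --pt "-38 6 11 0 0.5" --pt "-38 6 11 0 0.5"

```text
t: 23.9
eef_pos: [882.6, 0.1, 384.9]
tcp_rot: [-3.104, 0.274, 2.992]
ft_force: [0.1, 0.0, 0.8]
opening: 0.499
grip_force: 0.0
```

Call:
carry_out --pt "-38 6 11 0 0.5" --pt "-38 6 11 0 0.5" --pt "-48 7 0 0 0.5" --pt "-48 7 0 0 0.5" --pt "-48 7 0 0 0.5" --pt "-48 7 0 0 0.5" --pt "-48 7 0 0 0.5" --pt "-48 7 0 0 0.5" --pt "-48 7 0 0 0.5"

```text
t: 24.8
eef_pos: [1020.0, -4.2, 382.1]
tcp_rot: [-3.129, 0.456, 2.996]
ft_force: [-0.3, -0.1, -0.1]
opening: 0.502
grip_force: 0.0
```

Call:
carry_out --pt "-48 7 0 0 0.5" --pt "-48 7 0 0 0.5" --pt "-48 7 0 0 0.5"

```text
t: 25.1
eef_pos: [1038.1, -4.1, 398.6]
tcp_rot: [-3.142, 0.544, 2.997]
ft_force: [-0.2, -0.1, 0.1]
opening: 0.497
grip_force: 0.0
```

Run:
```python
from h import *
R=pose()[2]; print(R.round(3))
T=tk(lev(.75,100),1)+5*Y
plan((700,30,380),(380,100,320),T-140*X+(0,0,10),T)
```

```text
[[-0.847  0.145  0.512]
 [ 0.124  0.989 -0.075]
 [-0.517 -0.    -0.856]]
t 25.1 tcp [1038.1   -4.1  398.6] [-3.142  0.544  2.997] j [-0.06  1.06  0.05 -0.05  1.49 -1.49]
[700  30 380] shift [ 300.2  -15.1 -159.6] rows 8 [ 37.5  -1.9 -20. ]
[380 100 320] shift [ 310.7   23.  -117.6] rows 7 [ 44.4   3.3 -16.8]
[331. 292. 132.] shift [162.3 183.  121.2] rows 6 [27.1 30.5 20.2]
[470. 273. 122.] shift [-114.7    1.1   81. ] rows 3 [-38.2   0.4  27. ]
```

Call:
carry_out --pt "37.5 -2 -20 0 0.5" --pt "37.5 -2 -20 0 0.5" --pt "37.5 -2 -20 0 0.5" --pt "37.5 -2 -20 0 0.5" --pt "37.5 -2 -20 0 0.5" --pt "37.5 -2 -20 0 0.5" --pt "37.5 -2 -20 0 0.5" --pt "37.5 -2 -20 0 0.5" --pt "42 3 -16 0 0.5" --pt "42 3 -16 0 0.5" --pt "42 3 -16 0 0.5" --pt "42 3 -16 0 0.5"

```text
t: 26.3
eef_pos: [581.5, 61.8, 356.0]
tcp_rot: [-3.141, 0.544, 2.996]
ft_force: [1.0, 0.3, -0.5]
opening: 0.503
grip_force: 0.0
```

Call:
carry_out --pt "42 3 -16 0 0.5" --pt "42 3 -16 0 0.5" --pt "42 3 -16 0 0.5" --pt "42 3 -16 0 0.5"

```text
t: 26.7
eef_pos: [408.4, 99.2, 324.1]
tcp_rot: [3.141, 0.544, 2.995]
ft_force: [1.4, 1.6, 0.9]
opening: 0.501
grip_force: 0.0
```

Run:
```python
from h import *
T=tk(lev(.75,100),1)+5*Y
plan(T-140*X+(0,0,10),T)
```

```text
t 26.7 tcp [408.4  99.2 324.1] [3.141 0.544 2.995] j [ 0.19 -0.09  2.15 -0.31  0.58 -1.02]
[331. 292. 132.] shift [188.8 179.5 110. ] rows 6 [31.5 29.9 18.3]
[470. 273. 122.] shift [-114.6    1.3   81. ] rows 3 [-38.2   0.4  27. ]
```

Call:
carry_out --pt "27 26 15.5 0 0.5" --pt "27 26 15.5 0 0.5" --pt "27 26 15.5 0 0.5" --pt "27 26 15.5 0 0.5" --pt "27 26 15.5 0 0.5" --pt "27 26 15.5 0 0.5" --pt "27 24 15 0 0.5" --pt "0 0 0 0 0.5"

```text
t: 27.5
eef_pos: [334.9, 287.5, 148.7]
tcp_rot: [-3.134, 0.53, 2.998]
ft_force: [1.0, 0.7, 0.1]
opening: 0.498
grip_force: 0.0
```

Run:
```python
from h import *
T=tk(lev(.75,100),1)+5*Y
R=plan(T-60*X,T); red()
```

```text
t 27.5 tcp [334.9 287.5 148.7] [-3.134  0.53   2.998] j [ 0.81  0.33  2.27 -1.13  0.48  0.4 ]
[410. 281. 122.] shift [-51.8   4.9  60.9] rows 2 [-25.9   2.4  30.4]
[470. 273. 122.] shift [-51.8   0.6  30.3] rows 2 [-25.9   0.3  15.2]
knob px [410.9 229.4] 39 theta [0.758] res [-0.2 -0.4]
```

Call:
carry_out --pt "-20 1.5 20 0 0.5" --pt "-20 1.5 20 0 0.5" --pt "-20 1.5 20 0 0.5" --pt "0 0 0 0 0.5"

```text
t: 27.95
eef_pos: [421.8, 278.8, 136.5]
tcp_rot: [-3.132, 0.524, 2.992]
ft_force: [0.5, -0.2, -0.5]
opening: 0.501
grip_force: 0.0
```

Run:
```python
from h import *
T=tk(lev(.75,100),1)+5*Y
R=plan(T)
```

```text
t 27.95 tcp [421.8 278.8 136.5] [-3.132  0.524  2.992] j [ 0.64  0.41  2.17 -1.13  0.41  0.25]
[470. 273. 122.] shift [-34.6   1.7  36.4] rows 2 [-17.3   0.9  18.2]
```

Call:
carry_out --pt "-11 0.5 14 0 0.5" --pt "-11 0.5 14 0 0.5" --pt "-11 0.5 14 0 0.5" --pt "0 0 0 0 0.5"

```text
t: 28.35
eef_pos: [470.9, 274.6, 118.9]
tcp_rot: [-3.128, 0.515, 2.994]
ft_force: [-0.6, 0.1, -0.6]
opening: 0.498
grip_force: 0.0
```

Run:
```python
from h import *
T=tk(lev(.75,100),1)+5*Y
red();R=plan(T)
P=[tk(lev(a,100),1)+12.5*Y for a in(.75,.6,.45,.3)]
plan(*P,tk(lev(.25,100),2))
```

```text
knob px [411.1 229.6] 34 theta [0.755] res [-0.3 -0.7]
t 28.4 tcp [469.8 274.6 118.9] [-3.127  0.515  2.994] j [ 0.57  0.47  2.11 -1.13  0.38  0.19]
[470. 273. 122.] shift [-1.8 -1.7 -2.8] rows 1 [-1.8 -1.7 -2.8]
t 28.4 tcp [469.8 274.6 118.9] [-3.127  0.515  2.994] j [ 0.57  0.47  2.11 -1.13  0.38  0.19]
[471. 280. 122.] shift [-1.7  5.8 -3. ] rows 1 [-1.7  5.8 -3. ]
[472. 292. 132.] shift [-4.5 11.6 -8.4] rows 1 [-4.5 11.6 -8.4]
[474. 305. 139.] shift [-3.6 12.9 -6.8] rows 1 [-3.6 12.9 -6.8]
[476. 319. 145.] shift [-2.6 13.9 -5.1] rows 1 [-2.6 13.9 -5.1]
[475. 311. 145.] shift [-0.7 -7.7 -0. ] rows 1 [-0.7 -7.7 -0. ]
```

Call:
carry_out --pt "-2 6 -4 0 0.5" --pt "-2 6 -4 0 0.5" --pt "-2 6 -4 0 0.5" --pt "-2 6.5 -3.5 0 0.5" --pt "-2 6.5 -3.5 0 0.5" --pt "0 0 0 0 0.5"

```text
t: 29.0
eef_pos: [472.7, 306.5, 141.0]
tcp_rot: [-3.128, 0.516, 2.995]
ft_force: [0.2, -0.6, -0.6]
opening: 0.504
grip_force: 0.0
```

Run:
```python
from h import *
red()
P=[tk(lev(a,100),1)+12.5*Y for a in(.45,.3)]
plan(*P,tk(lev(.27,100),2))
```

```text
knob px [422.6 226.9] 41 theta [0.454] res [-0.  -0.5]
t 29.05 tcp [472.7 306.3 140.7] [-3.128  0.516  2.996] j [ 0.62  0.45  2.04 -0.95  0.45  0.04]
[474. 305. 139.] shift [-0.6 -1.2  2.1] rows 1 [-0.6 -1.2  2.1]
[476. 319. 145.] shift [-2.6 13.9 -5. ] rows 1 [-2.6 13.9 -5. ]
[475. 309. 145.] shift [-0.5 -9.6  0.4] rows 1 [-0.5 -9.6  0.4]
```

Call:
carry_out --pt "-2 6.5 -1.5 0 0.5" --pt "-1.5 6.5 -1.5 0 0.5" --pt "0 0 0 0 0.5" --pt "0 -4.5 0 0 0.55" --pt "0 -4.5 0 0 0.6" --pt "0 0 0 0 0.6"

```text
t: 29.65
eef_pos: [475.0, 309.1, 144.7]
tcp_rot: [-3.127, 0.515, 2.995]
ft_force: [0.1, -0.2, -0.4]
opening: 0.404
grip_force: 0.0
```

Run:
```python
from h import *
a=red(); print(pose()[0]["opening"])
plan(tk(lev(a,100),2),tk(lev(.135,100),2))
```

```text
knob px [429.2 227.1] 36 theta [0.297] res [ 0.  -0.9]
0.4047477896498832
t 29.7 tcp [475.2 309.3 144.8] [-3.128  0.515  2.995] j [ 0.63  0.45  2.03 -0.93  0.46  0.01]
[475. 306. 144.] shift [ 0.5 -2.9  0.9] rows 1 [ 0.5 -2.9  0.9]
[477. 322. 147.] shift [-1.6 15.8 -3.3] rows 1 [-1.6 15.8 -3.3]
```

Call:
carry_out --pt "0.5 -2.5 1 0 0.9" --pt "0 0 0 0 0.9" --pt "0 0 0 0 0.9" --pt "0 0 0 0 0.9" --pt "0 0 0 0 0.9"

```text
t: 30.2
eef_pos: [474.9, 307.2, 143.7]
tcp_rot: [-3.127, 0.515, 2.995]
ft_force: [-0.4, -1.2, 0.1]
opening: 0.217
grip_force: 30.0
```

Run:
```python
from h import *
from scipy.optimize import least_squares as ls
red(); print(pose()[0]["opening"],pose()[0]["grip_force"])
for c in (C["scene"],pickle.load(open("s4.pkl","rb"))):
    b=c["color"][236:264,420:446].astype(float); w=np.clip(b[...,2]-b[...,:2].mean(2)-15,0,None)
    v,u=np.mgrid[236:264,420:446]; W=w.sum(); m=np.array([(w*u).sum(),(w*v).sum()])/W
    cov=np.cov(np.c_[u.ravel()-m[0],v.ravel()-m[1]].T,aweights=w.ravel()); e=np.linalg.eigh(cov)[1][:,1]
    L=np.sqrt(12*np.linalg.eigh(cov)[0][1])
    # angle from slope, and from the centroid (rm free) with dx
    for dx in(24,28,32):
        r=ls(lambda q:proj("scene",lev(q[0],q[1],dx))-m,[.1,58]); t=r.x[0]
        s=ls(lambda q:(lambda d:d[0]/d[1]-e[0]/e[1])(proj("scene",lev(q[0],67,dx))-proj("scene",lev(q[0],45,dx))),[.1]).x[0]
        print(dx,m.round(2),"len px",L.round(1),"centroid",r.x.round(3),"slope",round(s,3))
plan(tk(lev(.135,100),2))
```

```text
knob px [429.2 227.1] 44 theta [0.298] res [ 0.  -0.9]
0.21294822781921457 29.999974966049194
24 [432.13 249.7 ] len px 11.5 centroid [ 0.171 48.577] slope 0.142
28 [432.13 249.7 ] len px 11.5 centroid [ 0.16  52.028] slope 0.142
32 [432.13 249.7 ] len px 11.5 centroid [ 0.15  55.484] slope 0.142
24 [432.13 249.73] len px 11.7 centroid [ 0.171 48.492] slope 0.143
28 [432.13 249.73] len px 11.7 centroid [ 0.16  51.944] slope 0.143
32 [432.13 249.73] len px 11.7 centroid [ 0.15 55.4 ] slope 0.142
t 30.25 tcp [474.9 307.2 143.7] [-3.127  0.515  2.995] j [ 0.62  0.45  2.03 -0.93  0.45  0.01]
[477. 322. 147.] shift [-1.6 15.  -3.4] rows 1 [-1.6 15.  -3.4]
```

Call:
carry_out --pt "-0.5 5 -1 0 0.9" --pt "-0.5 5 -1 0 0.9" --pt "-0.5 4 -1 0 0.9" --pt "0 0 0 0 0.9" --pt "0 0 0 0 0.9"

```text
t: 30.75
eef_pos: [477.1, 321.2, 147.5]
tcp_rot: [-3.127, 0.516, 2.995]
ft_force: [-1.8, -3.4, 6.0]
opening: 0.219
grip_force: 30.0
```

Run:
```python
from h import *
a=np.mean([red() for _ in range(3)]); s=pose()[0]; print(a,s["ft_force"],s["opening"])
plan(tk(lev(.145,100),2))
```

```text
knob px [435.7 227.6] 47 theta [0.148] res [ 0.1 -0.9]
knob px [435.8 227.7] 46 theta [0.146] res [ 0.1 -0.9]
knob px [435.8 227.7] 46 theta [0.146] res [ 0.1 -0.9]
0.14651718415521411 [-2.04195983 -2.89945397  6.05593571] 0.2119389788768989
t 30.9 tcp [477.1 321.2 147.5] [-3.128  0.516  2.995] j [ 0.64  0.46  2.   -0.9   0.48 -0.01]
[477. 321. 147.] shift [ 0.4 -0.2  0.2] rows 1 [ 0.4 -0.2  0.2]
```

Call:
carry_out --pt "0 0 0 0 0.5" --pt "0 0 0 0 0.5" --pt "0 0 0 0 0.5" --pt "0 0 0 0 0.5" --pt "0 0 0 0 0.5" --pt "0 0 0 0 0.5" --pt "13 0 -8 0 0.5" --pt "26 0 -15 0 0.5" --pt "40 0 -23 0 0.5" --pt "40 0 -23 0 0.5" --pt "0 0 0 0 0.5"

```text
t: 32.0
eef_pos: [337.0, 342.5, 148.2]
tcp_rot: [-3.126, 0.514, 2.999]
ft_force: [1.0, -0.1, -0.8]
opening: 0.503
grip_force: 0.0
```

Run:
```python
from h import *
from cell import env
plan(); red(); red()
t=env.read_camera("top")["color"]; s=env.read_camera("scene")["color"]
a=cv2.resize(s[190:290,390:490,::-1],(400,400),interpolation=cv2.INTER_CUBIC); b=cv2.resize(t[140:310,200:420,::-1],(400,309))
b=cv2.copyMakeBorder(b,0,91,0,0,cv2.BORDER_CONSTANT); cv2.imwrite("pics/end.png",np.hstack([a,b]))
```

```text
t 32.0 tcp [337.  342.5 148.2] [-3.126  0.514  2.999] j [ 0.89  0.38  2.16 -0.97  0.55  0.3 ]
knob px [435.6 227.6] 42 theta [0.152] res [ 0.1 -0.9]
knob px [435.5 227.7] 43 theta [0.153] res [ 0.1 -0.9]
```

View pics/end.png

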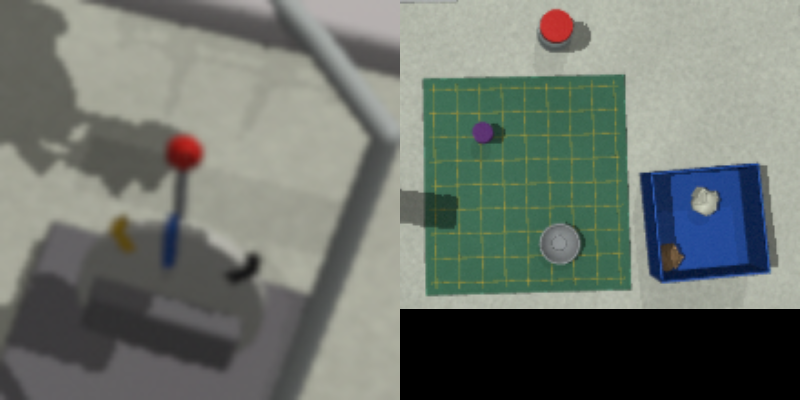

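The knob is at (184,152) and the lever is in line with the blue tab at (171,240). Both wads lie in the bin, and the spool, dish and jar haven't moved. Handing in.

```bash
python3 -c "
from cell import env
print(env.job_done())"
```

```text
the job is handed in; nothing more can be done
None
```

I handed the job in at about 32 s: the lever went to FULL first, both paper balls went into the bin with the lamp at full, and the lever is back at about 0.15 rad, against my reading of about 0.145 rad for the blue tab. In the last pictures the spool, dish and jar had not moved; the first grasp of the cream ball missed and was repeated, and the hand-in gave no verdict.

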